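Bring the strawberry thimble under the lamp

ROBOT

A 6-joint arm with a two-finger parallel gripper is mounted at the origin on the work surface. World frame = base frame: x ahead of the robot, y to its left, z up, the work surface at z = 0. Lengths are in m, angles in rad, forces in N, time in s.
With the tool pointing down it reaches from about 0.375 to 0.9 m from the base axis. Payload 3.1 kg.
Tool frame: the origin (TCP) lies on the centre line of the jaws, within the pads' length; the fingertips stand 25 mm ahead of it and the grasp point (between the pads) lies 6 mm ahead of it (manip.tips_ahead is the distance from the TCP to the fingertips, in m); z points along the fingers, y is the direction in which the jaws open and shut (so a half turn about z gives the same grasp; the last joint's range is limited). The gripper opens to 85 mm and grips with 20 to 120 N. Pads are 22 mm wide; open, the fingers measure 114 mm over their backs; the gripper's body (76 mm by 85 mm) begins 54 mm behind the grasp point. The pads swing forward as they close: fully open they stand 13 mm farther back than shut.
Start: joints at [0.941, 0.527, 1.433, -0, 1.181, -0.178], TCP at [0.273, 0.562, 0.256] pointing down, gripper open.
Joint ranges: [-3.08, 3.08], [-0.75, 2.2], [0.22, 2.44], [-1.43, 4.57], [0, 2.65], [-2.85, 2.85]. Speed limits (rad/s): [2.79, 2.79, 3.14, 3.14, 3.14, 3.14].

INTERFACE

Orientations are given as a unit quaternion [x, y, z, w].
In Python, from station import manip gives the robot as it stands.
- The arm moves only by the tool play_rows, never from a script. Its argument "steps" is a list that holds one entry, the list of rows, each a list of 6 numbers: the shift along the tool's x, y, z in m, then the turn, a rotation vector about the tool's x, y, z in degrees. In form: [[[x, y, z, rx, ry, rz], ...]]. A call has 1 to 10 rows; each row shifts and turns the commanded pose from where the row before left it, along the tool's axes as they then stand; what a row does not reach is not made up. A row lasts 1/8 s, in which the tool goes at most 62.5 mm and 10.7 degrees, less where a joint would pass 70% of its speed; a pose out of reach is approached as far as the arm can. A call is refused whole if a number of a shift passes 0.0625 or a number of a turn 10.7, either way. A call with a gripper value outside its range is refused whole. "fingers" is the opening, from 0 (shut) to 1 (fully open), set as the call begins (left out, the last holds). The fingers move at their own pace and stop on an object; "squeeze" is the grip in N (left out, the last holds). Time passes only in rows, so rows that do not move let the fingers close. It gives the time, the measured TCP pose, the force and the opening at its end, in the units of the state.
- manip.sense(): the state, without advancing time (a new reading comes with each control period).
- manip.snapshot(name): name is "scene" or "top" or "wrist"; returns a dict with "img" (400x640x3 uint8, red, green, blue), "K" (3x3 intrinsics, pixels), "k1" (the pictures are not rectified: a ray, as slopes to the right and down, at radius r is drawn at 1 + k1 r^2 times it, then the intrinsics apply), "world_from_camera" (4x4, takes a point from camera to world coordinates). Camera axes: x right, y down, z forward; pixel columns grow to the right and rows downward; lengths in m; the calibration is good to about 2 mm. A picture is of the moment at which its call begins. There is no depth.
- manip.sign_off(): hands the job in, once; it reports no verdict.
Trained networks look in a picture, given as the dict that the camera call returned (one of the last four; its "shot" number tells which), for a name from the list of things; names that differ only in an ending like _2 or _b are one class to them, and where a whole thing is asked for, a point or a joint stands for the part that bears it (a point fixed in the world has none). Each returns a list of dicts, best first, with "score" (0 to 1); they miss things now and then, are a little off and sometimes report something else, mostly with a low value. They report only what shows in the picture. A call takes as long as a camera call. They do not tell look-alikes from the thing itself.
- manip.regions_of(label, picture): "pixels" (400x640 bool, what is visible of it) and "rect" ([left, top, right, bottom] in pixels, round what is visible of it).
- manip.pinpoint(label, picture): "point" ([column, row] in pixels: a listed point, or the origin of a listed thing).
The state is a dict: "t": time; "q": joint angles; "qd": joint speeds; "tau": joint torques, N m; "tcp_pos": TCP position; "tool_rot": TCP orientation; "force": force on the tool from outside, world axes, zero at the start; "ft_torque": the same for the moment, N m; "finger_gap": opening from 0.0 (shut) to 1.0 (fully open).
Only numpy, scipy, OpenCV 4.12 (cv2) and the standard library are available. Lean on these libraries where they do the work, as an engineer would, in place of code of your own. Each camera call takes 0.05 s, during which the arm holds its last target.

TASK

Put the strawberry thimble on show at the lamp: first slide the patch box along the glass shelf from the middle etched ring into the empty ring, then slide the steel dish, with the porcelain thimble left standing in it, into the middle ring; neither may be lifted or tipped, and each must end inside its ring. Then wind the lamp's sprung key clockwise, in several partial turns, up to its stop, and last of all flip the toggle switch over, away from the robot, to put the lamp on. Leave the birch thimble, the loupe and the marble paperweight where they are.

Things in the scene. Friction and masses are not known exactly. Their poses are not given: they have to be found in the camera images.
- patch_box: Teal enamel patch box, closed, 70 mm (its x) by 50 mm (its y) by 27 mm high, 0.1 to 0.2 kg; stands in the middle ring at the start. Origin: centre of its underside; z up.
- dish: Round grey steel dish, 90 mm across, 24 mm high, open top, wall 3 mm, floor 4 mm thick, 0.2 to 0.35 kg; stands in one of the two end rings. Origin: centre of its underside; z up.
- thimble: White porcelain thimble with painted strawberries, 20 mm across the foot, 26 mm high, 15 g, standing loose on the dish's floor near its centre. Origin: centre of its underside; z up.
- ring_mid: Etched ring flat on the glass shelf (drawn, no height), 60 mm inner radius, 64 mm outer: the middle one of three alike in a row about 170 mm apart, the one before the lamp. Origin: its centre, on the glass.
- ring_dish: Like ring_mid: the end ring where the dish stands at the start (left or right end of the row). Origin: its centre.
- ring_free: Like ring_mid: the end ring that is empty at the start (the other end of the row). Origin: its centre.
- lamp: White lamp base, fixed, behind the row, 85 mm (its x) by 270 mm (its y) by 35 mm high; a glass globe 56 mm across on its middle, top at 98 mm; the key at y = +100 mm, the toggle at y = -100 mm. Its x points away from the robot. Origin: centre of its underside.
- key_grip (a point): Centre of the blade of the upright steel winding key on the lamp: blade 36 mm long (its x), 8 mm thick (its y), 24 mm high, from 49 to 73 mm above the glass; turns about its vertical z with the key.
- key (a joint): Turn of the key in rad, growing clockwise from above; 0 unwound, stop at 2.6; it starts at 0 to 0.4. It is sprung but stays where it is let go.
- toggle_tip (a point): Centre of the 15 mm ball on the end of the black toggle; the lever is 40 mm from its pivot (39 mm above the glass) to this point. The base's collar is 4 mm high round its foot.
- toggle (a joint): Angle of the toggle in rad: 0 off, leaning to the robot (lamp -x) by 0.45 rad; 0.9 on, leaning away (lamp +x) by 0.45 rad; stays where it is left.
- birch_thimble: Bystander: carved birch thimble, 22 mm across, 28 mm high, standing on the robot's side of the row. Origin: centre of its underside.
- loupe: Bystander: black loupe, a cylinder 32 mm across, 22 mm high, on the robot's side of the row. Origin: centre of its underside.
- paperweight: Bystander: marble block 40 by 40 by 30 mm, beside the lamp's toggle end. Origin: centre of its underside.
Things that resemble listed ones, but are neither listed nor needed, are in the scene too. Several things look just like the dish: the one meant starts farthest to the robot's left.

How it is judged:
On the way, in this order (a step that is already met when the one before it is completed fails the run):
1. the patch box stands inside the ring that was empty (horizontal distance between patch_box and ring_free below 0.015 m), for 0.2 s.
2. the dish stands inside the middle ring (horizontal distance between dish and ring_mid below 0.015 m), for 0.2 s.
3. the key is wound up to its stop (value of joint key above 2.35 rad), for 0.2 s.
4. the toggle is flipped on (value of joint toggle above 0.75 rad), for 0.2 s.
At the end, for the whole second after the job is handed in: Patch box flat in the ring that was empty, dish in the middle ring (centres within 15 mm of the rings' centres), porcelain thimble upright in the dish, key wound to its stop (over 2.35 of 2.6 rad), toggle over to the far side (over 0.75 of 0.9 rad), all at rest (horizontal distance between patch_box and ring_free below 0.015 m and horizontal distance between dish and ring_mid below 0.015 m and horizontal distance between thimble and dish below 0.035 m and angle between thimble's own z axis and vertical below 0.2 rad and height (world z) of each of patch_box, dish below 0.004 m and value of joint key above 2.35 rad and value of joint toggle above 0.75 rad and linear speed of each of dish, patch_box, thimble below 0.01 m/s); the robot touches nothing.
It fails at once if the patch box is lifted (over 8 mm) or tipped (height (world z) of patch_box above 0.008 m or angle between patch_box's own z axis and vertical above 0.2 rad).
It fails at once if the dish is lifted (over 8 mm) or tipped (height (world z) of dish above 0.008 m or angle between dish's own z axis and vertical above 0.2 rad).
It fails at once if the porcelain thimble is knocked over or taken out of the dish (angle between thimble's own z axis and vertical above 0.6 rad or horizontal distance between thimble and dish above 0.042 m or height (world z) of thimble above 0.02 m).
It fails at once if the birch thimble, loupe or paperweight is moved (over 20 mm) or knocked over ((distance of birch_thimble from where it was at the start of the episode above 0.02 m or angle between birch_thimble's own z axis and vertical above 0.5 rad) or (distance of loupe from where it was at the start of the episode above 0.02 m or angle between loupe's own z axis and vertical above 0.5 rad) or (distance of paperweight from where it was at the start of the episode above 0.02 m or angle between paperweight's own z axis and vertical above 0.5 rad)).
It also fails if it takes over 72 s, if anything falls off the work surface, if the arm or the gripper's body presses on something with over 40 N, if the wrist force passes 120 N, or if a joint passes its speed limit or range.

## Working session

There is one attempt and no reset: what is moved stays moved. The work goes in short steps, Python scripts to look and compute and a tool call to move; the robot and the scene stay as the last step left them, time stands still between calls to the robot, and variables do not carry over. Pictures are saved under pics/ and viewed, and the job is handed in when it is done.

Besides the shell and the picture viewer there is one more tool, called after "Call:" in YAML: its name, and indented under it one key for each argument. play_rows: Moves the arm, as the interface text tells. Its arguments: {"type":"object","properties":{"steps":{"type":"array"},"fingers":{"type":"number"},"squeeze":{"type":"number"}},"required":["steps"]}

```bash
ls; mkdir -p pics
python3 - <<'E'
from station import manip
import cv2
s=manip.sense();print(s)
for n in ["scene","top","wrist"]:
    p=manip.snapshot(n);cv2.imwrite(f"pics/{n}0.png",p["img"][:,:,::-1]);print(n,p["K"],p["k1"],p["world_from_camera"])
E
```

```text
pics
{'t': 0.0, 'q': array([ 9.40529166e-01,  5.28432880e-01,  1.43388696e+00,  1.75584797e-05,
        1.18138230e+00, -1.78488548e-01]), 'qd': array([ 0.00094357, -0.00095481,  0.00093415,  0.0003523 ,  0.00078831,
       -0.00237209]), 'tau': array([ 8.85192958e-05, -4.42354774e+01, -1.78020144e+01, -2.82708716e-04,
        8.45799863e-03,  8.53621430e-06]), 'tcp_pos': array([0.2724286 , 0.56178056, 0.25535888]), 'tool_rot': array([ 2.23976297e-01,  9.74594021e-01, -9.66481414e-04, -4.22449160e-04]), 'force': array([ 0.16795652, -0.47904125, -0.53252008]), 'ft_torque': array([-0.01804235, -0.02465212,  0.0308599 ]), 'finger_gap': 0.9988931364364263}
scene [[397.13425039   0.         321.54564157]
 [  0.         397.13425039 196.77336808]
 [  0.           0.           1.        ]] -0.058106357213324335 [[ 0.64108633  0.48842874 -0.59198453  1.00713204]
 [ 0.76745768 -0.41213747  0.49107169 -0.48734084]
 [-0.00412548 -0.76914243 -0.63906409  0.6431769 ]
 [ 0.          0.          0.          1.        ]]
top [[439.52617069   0.         317.6043099 ]
 [  0.         439.52617069 200.53374635]
 [  0.           0.           1.        ]] -0.11380823891872757 [[-2.84639264e-02 -9.96528003e-01  7.82415735e-02  4.39163246e-01]
 [-9.99593384e-01  2.85092282e-02 -5.38183310e-04 -5.96500085e-02]
 [-1.69429213e-03 -7.82250780e-02 -9.96934284e-01  1.16217230e+00]
 [ 0.00000000e+00  0.00000000e+00  0.00000000e+00  1.00000000e+00]]
wrist [[348.36590124   0.         318.11338418]
 [  0.         348.36590124 199.04097709]
 [  0.           0.           1.        ]] 0.01278596121118851 [[ 0.43558316  0.85745266  0.27393841  0.20067612]
 [ 0.90014643 -0.4142707  -0.13459636  0.59531118]
 [-0.00192535  0.30521259 -0.95228229  0.37343821]
 [ 0.          0.          0.          1.        ]]
```

View pics/top0.png

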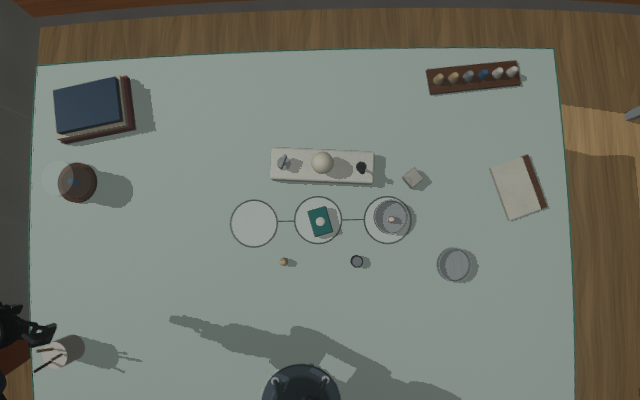

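View pics/scene0.png

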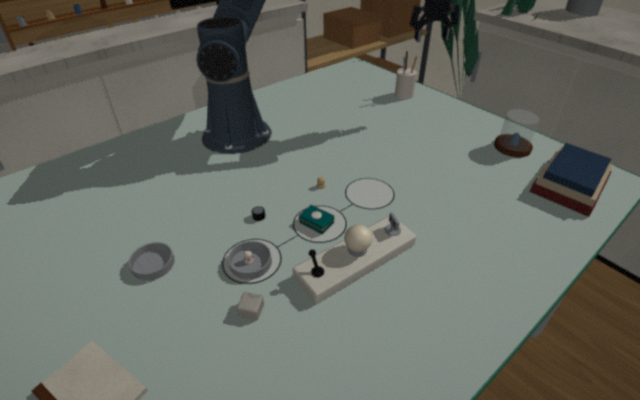

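```bash
cat > h.py <<'E'
from station import manip
import numpy as np, cv2
from scipy.spatial.transform import Rotation as R
def ray(p,uv):
    K=p["K"];d=np.array([(uv[0]-K[0,2])/K[0,0],(uv[1]-K[1,2])/K[1,1]]);s=d.copy()
    for _ in range(20): s=d/(1+p["k1"]*(s@s))
    T=p["world_from_camera"];return T[:3,3],T[:3,:3]@np.array([s[0],s[1],1])
def at(p,uv,z):
    o,d=ray(p,uv);return o+d*(z-o[2])/d[2]
def proj(p,X):
    T=p["world_from_camera"];c=T[:3,:3].T@(np.asarray(X)-T[:3,3]);s=c[:2]/c[2];s=s*(1+p["k1"]*(s@s))
    return np.array([p["K"][0,0]*s[0]+p["K"][0,2],p["K"][1,1]*s[1]+p["K"][1,2]])
E
python3 - <<'E'
from h import *
Z=dict(patch_box=0,dish=0,thimble=.004,ring_mid=0,ring_dish=0,ring_free=0,lamp=0,key_grip=.061,toggle_tip=.075,birch_thimble=0,loupe=0,paperweight=0)
for n in ["top","scene"]:
    p=manip.snapshot(n)
    for l,z in Z.items():
        print(n,l,[(np.round(d["point"]),round(d["score"],2),np.round(at(p,d["point"],z)[:2],3)) for d in manip.pinpoint(l,p)])
E
```

```text
top patch_box [(array([321., 221.]), 0.6, array([ 0.475, -0.067])), (array([392., 219.]), 0.26, array([ 0.475, -0.256]))]
top dish [(array([388., 215.]), 0.91, array([ 0.486, -0.246])), (array([453., 264.]), 0.78, array([ 0.352, -0.416]))]
top thimble [(array([388., 220.]), 0.49, array([ 0.472, -0.245])), (array([412., 180.]), 0.28, array([ 0.579, -0.315]))]
top ring_mid [(array([318., 222.]), 0.56, array([ 0.473, -0.06 ]))]
top ring_dish [(array([388., 220.]), 0.94, array([ 0.472, -0.246]))]
top ring_free [(array([261., 223.]), 0.7, array([0.474, 0.092]))]
top lamp [(array([325., 166.]), 0.6, array([ 0.621, -0.083])), (array([388., 220.]), 0.55, array([ 0.473, -0.247])), (array([283., 264.]), 0.17, array([0.365, 0.035]))]
top key_grip [(array([280., 159.]), 0.55, array([0.633, 0.033]))]
top toggle_tip [(array([360., 169.]), 0.36, array([ 0.6  , -0.167]))]
top birch_thimble [(array([282., 262.]), 0.53, array([0.371, 0.037]))]
top loupe [(array([354., 262.]), 0.61, array([ 0.365, -0.151]))]
top paperweight [(array([415., 179.]), 0.62, array([ 0.58 , -0.322])), (array([320., 166.]), 0.
[... 485 characters left out ...]
]), 0.17, array([0.584, 0.088]))]
scene ring_dish [(array([251., 309.]), 0.22, array([ 0.581, -0.309]))]
scene ring_free [(array([370., 193.]), 0.59, array([0.481, 0.111]))]
scene lamp [(array([356., 260.]), 0.73, array([ 0.621, -0.071]))]
scene key_grip [(array([392., 219.]), 0.68, array([0.624, 0.028]))]
scene toggle_tip [(array([312., 258.]), 0.44, array([ 0.608, -0.18 ]))]
scene birch_thimble [(array([360., 262.]), 0.53, array([ 0.629, -0.069])), (array([323., 186.]), 0.46, array([0.38 , 0.038]))]
scene loupe [(array([256., 214.]), 0.72, array([ 0.361, -0.156])), (array([315., 220.]), 0.18, array([ 0.468, -0.061]))]
scene paperweight [(array([250., 310.]), 0.97, array([ 0.582, -0.313]))]
```

Dish candidates in the top view are (388,217), in the right-hand ring at y≈-0.25, and (453,264), at y≈-0.42. The first is farther to the robot's left (larger y) and holds the thimble, so it fits. I'll move over the row for a close look.

Call:
play_rows:
  steps:
    - [[0,0,0,0,0,-8.6],[0,0,0,0,0,-8.6],[0,0,0,0,0,-8.6],[-0.015,-0.05,-0.01,0,0,0],[-0.015,-0.05,-0.01,0,0,0],[-0.015,-0.05,-0.01,0,0,0],[-0.015,-0.05,-0.01,0,0,0],[-0.015,-0.05,-0.01,0,0,0],[-0.015,-0.05,-0.01,0,0,0],[-0.015,-0.05,-0.01,0,0,0]]

```text
t: 2.7
tcp_pos: [0.3777, 0.2106, 0.3269]
tool_rot: [0.001, 1.0, 0.0, 0.001]
force: [1.2, -1.0, 0.7]
finger_gap: 1.001
```

Call:
play_rows:
  steps:
    - [[-0.015,-0.05,-0.01,0,0,0],[-0.015,-0.05,-0.01,0,0,0],[-0.015,-0.05,-0.01,0,0,0],[-0.015,-0.05,-0.01,0,0,0],[-0.015,-0.05,-0.01,0,0,0],[0,0,0,0,0,0]]

```text
t: 3.45
tcp_pos: [0.4536, -0.0414, 0.3772]
tool_rot: [0.003, 1.0, -0.001, 0.001]
force: [0.6, 0.6, -0.8]
finger_gap: 0.997
```

Run:
```python
from h import *
s=manip.sense();print(s["t"],s["tcp_pos"],s["tool_rot"],manip.tips_ahead)
p=manip.snapshot("wrist");cv2.imwrite("pics/w1.png",p["img"][:,:,::-1])
t=manip.snapshot("top")
cv2.imwrite("pics/t1.png",cv2.resize(t["img"][130:290,220:480,::-1],None,fx=3,fy=3,interpolation=cv2.INTER_CUBIC))
Z=dict(patch_box=0,dish=0,thimble=.004,ring_mid=0,ring_dish=0,ring_free=0,lamp=0,key_grip=.061,toggle_tip=.075,birch_thimble=0,loupe=0,paperweight=0)
for l,z in Z.items():
  print(l,[(np.round(d["point"]),round(d["score"],2),np.round(at(p,d["point"],z)[:2],3)) for d in manip.pinpoint(l,p)])
```

```text
3.45 [ 0.45361111 -0.04142462  0.37718878] [ 3.45578901e-03  9.99992531e-01 -8.92220766e-04  1.48302616e-03] 0.025
patch_box [(array([301., 160.]), 0.76, array([ 0.474, -0.067]))]
dish [(array([174., 164.]), 0.71, array([ 0.48 , -0.251]))]
thimble [(array([171., 163.]), 0.69, array([ 0.478, -0.254]))]
ring_mid []
ring_dish [(array([426., 158.]), 0.21, array([0.473, 0.112]))]
ring_free [(array([424., 157.]), 0.61, array([0.472, 0.109]))]
lamp [(array([296., 250.]), 0.98, array([ 0.617, -0.078]))]
key_grip [(array([371., 278.]), 0.63, array([0.632, 0.031])), (array([146., 227.]), 0.57, array([ 0.552, -0.275]))]
toggle_tip [(array([224., 258.]), 0.59, array([ 0.592, -0.17 ]))]
birch_thimble [(array([373.,  86.]), 0.77, array([0.374, 0.032]))]
loupe [(array([232.,  81.]), 0.74, array([ 0.367, -0.158]))]
paperweight [(array([145., 228.]), 0.7, array([ 0.579, -0.309]))]
```

View pics/w1.png

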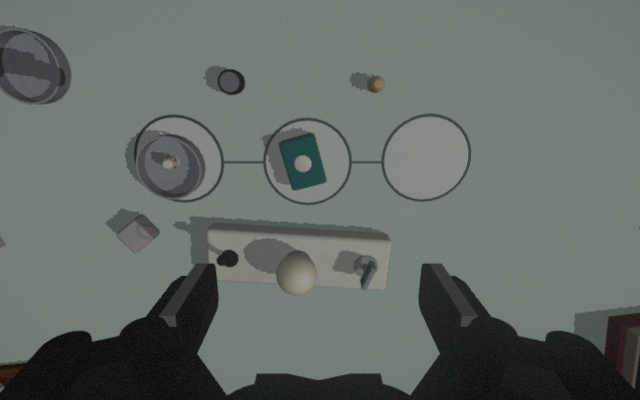

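View pics/t1.png

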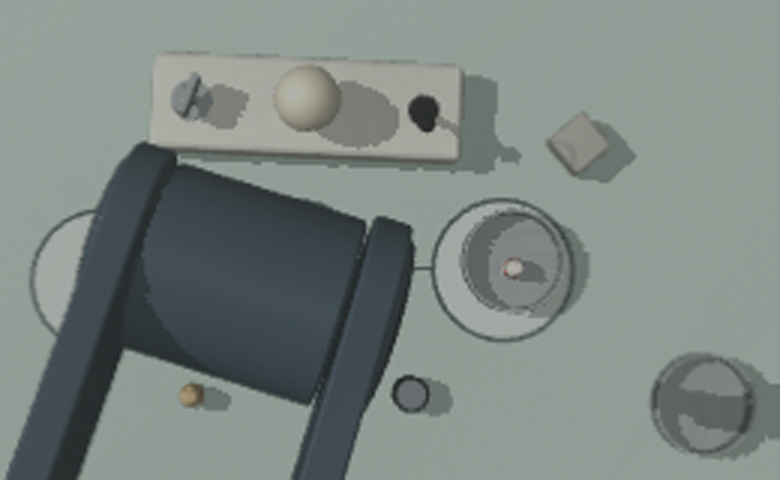

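The wrist view shows the rings at about (179,158), (308,161) and (426,157), the box at (302,161), the dish with the thimble at (171,165), the key at (368,272) and the toggle at (227,258). Next I'll fit these precisely.

```bash
cat >> h.py <<'E'
from scipy.optimize import minimize
def fitring(p,c0,r=.062,z=0):
    g=cv2.GaussianBlur(cv2.cvtColor(p["img"],cv2.COLOR_RGB2GRAY),(0,0),1).astype(np.float32)
    a=np.linspace(0,2*np.pi,180,endpoint=False)
    def samp(c,rr):
        P=np.array([proj(p,[c[0]+rr*np.cos(t),c[1]+rr*np.sin(t),z]) for t in a]).astype(np.float32)
        return cv2.remap(g,P[:,0:1],P[:,1:2],cv2.INTER_LINEAR)[:,0]
    def cost(c): 
        return np.clip(samp(c,r)-.5*samp(c,r-.008)-.5*samp(c,r+.008),-40,10).mean()
    best=min(((cost((c0[0]+i,c0[1]+j)),c0[0]+i,c0[1]+j) for i in np.arange(-.016,.017,.004) for j in np.arange(-.016,.017,.004)))
    m=minimize(cost,best[1:],method="Nelder-Mead",options=dict(initial_simplex=np.array(best[1:])+np.array([[0,0],[.003,0],[0,.003]])))
    return m.x,m.fun
def boxfit(p,z=.027):
    hsv=cv2.cvtColor(p["img"],cv2.COLOR_RGB2HSV)
    d=manip.regions_of("patch_box",p)
    m=d[0]["pixels"].astype(np.uint8)
    ys,xs=np.nonzero(m)
    c=cv2.convexHull(np.c_[xs,ys].astype(np.int32))[:,0]
    W=np.array([at(p,u,z)[:2] for u in c]).astype(np.float32)
    return cv2.minAreaRect(W*1000)
E
python3 - <<'E'
from h import *
p=manip.snapshot("wrist")
for n,c in dict(free=(.472,.109),mid=(.472,-.06),dish=(.472,-.235)).items(): print(n,fitring(p,c))
print("box",boxfit(p))
print("dishrim",fitring(p,(.48,-.251),.0435,.024))
for r in (.0435,.045,.042): print(fitring(p,(.48,-.251),r,.024))
for l in ["thimble","lamp","key_grip","toggle_tip","dish","patch_box"]:
  for d in manip.regions_of(l,p): print(l,d["rect"],round(d["score"],2))
cv2.imwrite("pics/w1c.png",cv2.resize(p["img"][100:310,110:460,::-1],None,fx=2.2,fy=2.2,interpolation=cv2.INTER_CUBIC))
E
```

```text
free (array([0.47455919, 0.11118292]), np.float64(-39.98434066772461))
mid (array([ 0.47884549, -0.0591752 ]), np.float64(-39.312103271484375))
dish (array([ 0.47249612, -0.24264144]), np.float64(-33.32491683959961))
box ((471.824462890625, -63.80523681640625), (72.98664855957031, 51.266075134277344), 14.648183822631836)
dishrim (array([ 0.47692544, -0.24571214]), np.float64(-20.86212921142578))
(array([ 0.47692544, -0.24571214]), np.float64(-20.86212921142578))
(array([ 0.47527605, -0.25001789]), np.float64(-16.00051498413086))
(array([ 0.47664056, -0.24426416]), np.float64(-24.435810089111328))
thimble [156.3, 159.3, 175.3, 167.7] 0.55
lamp [202.4, 226.5, 386.3, 297.5] 0.72
key_grip [357.6, 263.4, 376.2, 294.4] 0.66
toggle_tip [214.0, 258.2, 226.7, 271.6] 0.5
dish [132.6, 133.6, 201.2, 200.4] 0.75
patch_box [274.4, 133.3, 321.3, 191.4] 0.84
patch_box [212.4, 71.4, 242.2, 96.4] 0.61
```

View pics/w1c.png

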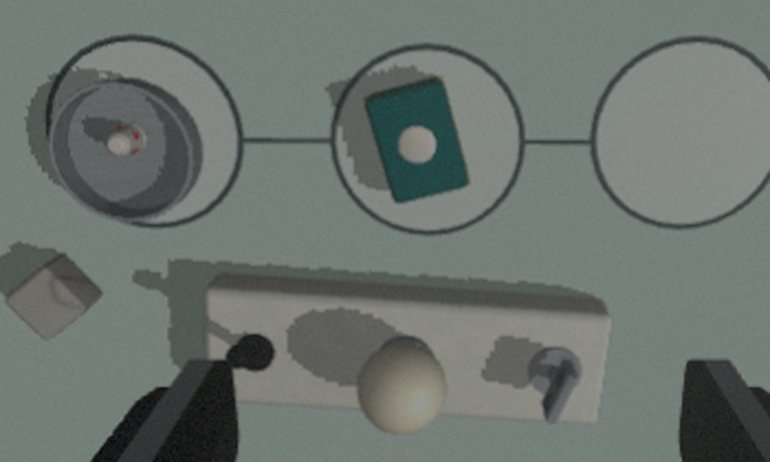

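Call:
play_rows:
  steps:
    - [[-0.018,-0.022,0,0,0,0],[0,0,0.05,0,0,-7.3],[0,0,0.05,0,0,-7.3],[0,0,0.05,0,0,0],[0,0,0.05,0,0,0],[0,0,0.04,0,0,0],[0,0,0.03,0,0,0],[0,0,0,0,0,0]]
  fingers: 1
  squeeze: 30

```text
t: 5.55
tcp_pos: [0.4687, -0.0597, 0.1046]
tool_rot: [-0.126, 0.992, 0.001, -0.002]
force: [-0.5, 0.1, -0.3]
finger_gap: 1.004
```

Run:
```python
from h import *
s=manip.sense();print(s["t"],s["tcp_pos"],R.from_quat(s["tool_rot"]).as_matrix().round(4))
p=manip.snapshot("wrist");cv2.imwrite("pics/w2.png",p["img"][:,:,::-1])
try: print(boxfit(p))
except Exception as e: print(e)
t=manip.snapshot("top")
print(fitring(t,(.4746,.1112)),fitring(t,(.4725,-.2426)))
```

```text
5.55 [ 0.46873701 -0.05969284  0.10456392] [[-0.9681 -0.2503 -0.0047]
 [-0.2503  0.9682  0.0018]
 [ 0.0041  0.0029 -1.    ]]
((470.3099060058594, -65.13768768310547), (72.68175506591797, 49.53752136230469), 14.463462829589844)
(array([0.47515051, 0.1109504 ]), np.float64(-33.169715881347656)) (array([ 0.47473949, -0.24340627]), np.float64(-28.823171615600586))
```

View pics/w2.png

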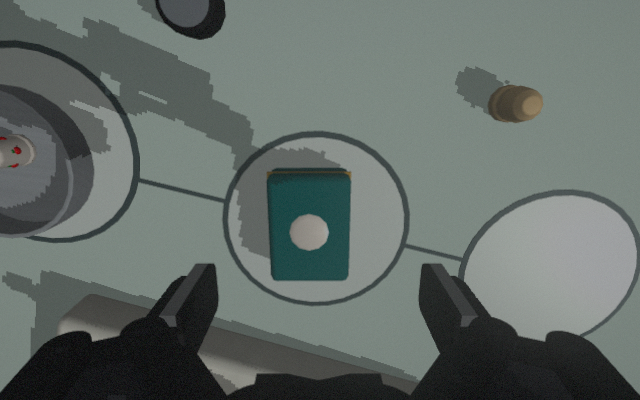

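The wrist view shows the box square to the jaws and slightly left of their centre (column 309 against 318), which matches the 5 mm offset I measured. Going down and closing.

Call:
play_rows:
  steps:
    - [[0,-0.005,0.03,0,0,0],[0,0,0.03,0,0,0],[0,0,0.012,0,0,0],[0,0,0,0,0,0]]

```text
t: 6.2
tcp_pos: [0.4714, -0.0649, 0.0347]
tool_rot: [-0.126, 0.992, -0.0, 0.0]
force: [-0.1, 0.4, 0.6]
finger_gap: 0.998
```

Call:
play_rows:
  steps:
    - [[0,0,0,0,0,0],[0,0,0,0,0,0],[0,0,0,0,0,0],[0,0,0,0,0,0]]
  fingers: 0.3
  squeeze: 25

```text
t: 6.7
tcp_pos: [0.4717, -0.065, 0.0354]
tool_rot: [-0.126, 0.992, -0.0, 0.001]
force: [1.1, 0.6, 6.2]
finger_gap: 0.579
```

Run:
```python
from h import *
s=manip.sense();print(s["t"],s["tcp_pos"],s["force"],s["finger_gap"],R.from_quat(s["tool_rot"]).as_matrix().round(4))
p=manip.snapshot("wrist");cv2.imwrite("pics/w3.png",p["img"][:,:,::-1])
```

```text
6.7 [ 0.47167737 -0.06496083  0.03536072] [1.07953308 0.58841311 6.16415612] 0.579239073154337 [[-9.680e-01 -2.508e-01  1.800e-03]
 [-2.508e-01  9.680e-01 -7.000e-04]
 [-1.600e-03 -1.100e-03 -1.000e+00]]
```

View pics/w3.png

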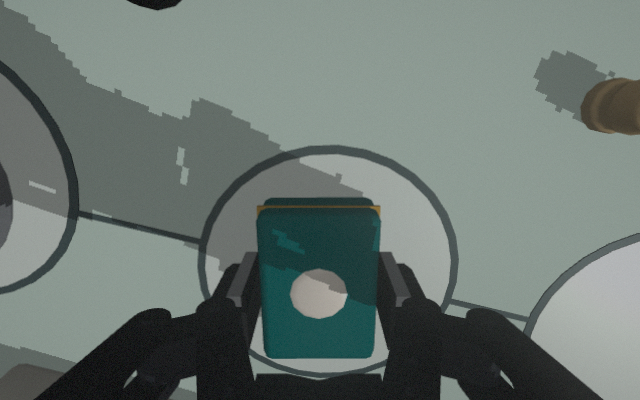

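Call:
play_rows:
  steps:
    - [[-0.002,0.0075,0,0,0,0],[-0.005,0.018,0,0,0,0],[-0.005,0.018,0,0,0,0],[-0.005,0.018,0,0,0,0],[-0.005,0.018,0,0,0,0],[-0.005,0.018,0,0,0,0],[-0.005,0.018,0,0,0,0],[-0.005,0.018,0,0,0,0],[-0.005,0.018,0,0,0,0],[-0.0055,0.018,0,0,0,0]]

```text
t: 8.0
tcp_pos: [0.4754, 0.111, 0.0354]
tool_rot: [-0.127, 0.992, -0.001, 0.001]
force: [-0.6, -5.6, 6.6]
finger_gap: 0.578
```

Call:
play_rows:
  steps:
    - [[0,0,0,0,0,0],[0,0,0,0,0,0]]

```text
t: 8.25
tcp_pos: [0.4754, 0.1124, 0.0354]
tool_rot: [-0.126, 0.992, 0.0, 0.001]
force: [0.6, 5.3, 6.9]
finger_gap: 0.582
```

Run:
```python
from h import *
s=manip.sense();print(s["t"],s["tcp_pos"],s["force"],s["finger_gap"])
p=manip.snapshot("wrist");cv2.imwrite("pics/w4.png",p["img"][:,:,::-1])
t=manip.snapshot("top")
cv2.imwrite("pics/t4.png",cv2.resize(t["img"][130:290,220:480,::-1],None,fx=3,fy=3,interpolation=cv2.INTER_CUBIC))
```

```text
8.25 [0.4754183  0.11237796 0.03537775] [0.63536462 5.31171379 6.86981071] 0.5821720815399876
```

View pics/w4.png

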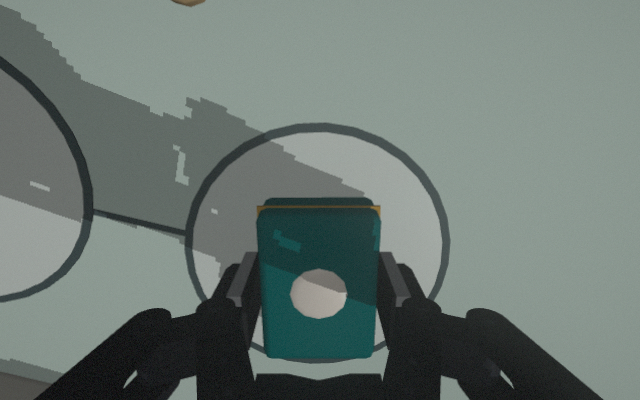

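The box sits centrally in the free ring. Releasing, rising, and going over the dish.

Call:
play_rows:
  steps:
    - [[0,0,0,0,0,0],[0,0,0,0,0,0],[0,0,0,0,0,0],[0,0,-0.02,0,0,0],[0,0,-0.05,0,0,0],[0,0,-0.05,0,0,7.3],[0,0,-0.05,0,0,7.3],[0,0,-0.03,0,0,0],[0,0,0,0,0,0]]
  fingers: 1

```text
t: 9.48
tcp_pos: [0.4759, 0.1111, 0.2365]
tool_rot: [0.001, 1.0, -0.0, 0.003]
force: [0.3, 0.2, 0.6]
finger_gap: 1.003
```

Run:
```python
from h import *
s=manip.sense();print(s["t"],s["tcp_pos"],s["force"],s["finger_gap"])
p=manip.snapshot("wrist");cv2.imwrite("pics/w5.png",p["img"][:,:,::-1])
print(boxfit(p),fitring(p,(.475,.111)),fitring(p,(.475,-.06)))
```

```text
9.475 [0.47594026 0.11106124 0.23651192] [0.30739831 0.23019745 0.61791351] 1.002970128863604
((475.5873718261719, 112.64961242675781), (72.70858764648438, 50.084800720214844), 14.453788757324219) (array([0.47433203, 0.11118164]), np.float64(-40.0)) (array([ 0.479, -0.06 ]), np.float64(-40.0))
```

Call:
play_rows:
  steps:
    - [[0,-0.05,0,0,0,0],[0,-0.05,0,0,0,0],[0,-0.05,0,0,0,0],[0,-0.05,0,0,0,0],[0,-0.05,0,0,0,0],[0,-0.05,0,0,0,0],[0,-0.04,0,0,0,0],[0,0,0,0,0,0],[0,0,0,0,0,0]]
  fingers: 0.22

```text
t: 10.7
tcp_pos: [0.473, -0.2279, 0.2325]
tool_rot: [0.001, 1.0, 0.002, -0.002]
force: [-0.4, 0.6, 0.2]
finger_gap: 0.22
```

Run:
```python
from h import *
s=manip.sense();print(s["t"],s["tcp_pos"],s["force"],s["finger_gap"],R.from_quat(s["tool_rot"]).as_matrix().round(4))
p=manip.snapshot("wrist");cv2.imwrite("pics/w6.png",p["img"][:,:,::-1])
for l,z in (("dish",0),("thimble",.004)):
  print(l,[(np.round(d["point"]),round(d["score"],2),np.round(at(p,d["point"],z)[:2],3)) for d in manip.pinpoint(l,p)])
for r in (.0435,.045,.042): print(r,fitring(p,(.477,-.249),r,.024))
print(fitring(p,(.475,-.06)))
```

```text
10.7 [ 0.47302293 -0.22786208  0.23253567] [-0.42350748  0.55739383  0.15499902] 0.21992154094775537 [[-1.      0.002  -0.0034]
 [ 0.002   1.      0.0031]
 [ 0.0034  0.0031 -1.    ]]
dish [(array([297., 177.]), 0.68, array([ 0.481, -0.249])), (array([119.,  35.]), 0.62, array([ 0.348, -0.409])), (array([246., 262.]), 0.42, array([ 0.578, -0.309]))]
thimble [(array([296., 175.]), 0.65, array([ 0.478, -0.251]))]
0.0435 (array([ 0.47664656, -0.25440539]), np.float64(-22.691625595092773))
0.045 (array([ 0.47468468, -0.25494871]), np.float64(-18.749652862548828))
0.042 (array([ 0.47647108, -0.25094584]), np.float64(-23.43093490600586))
(array([ 0.47786328, -0.05817773]), np.float64(-40.0))
```

View pics/w6.png

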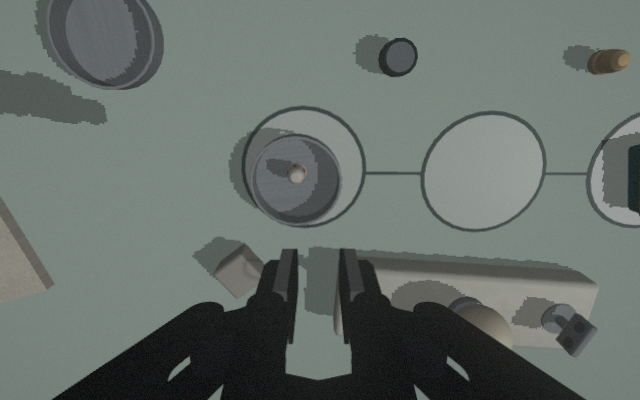

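View pics/w5.png

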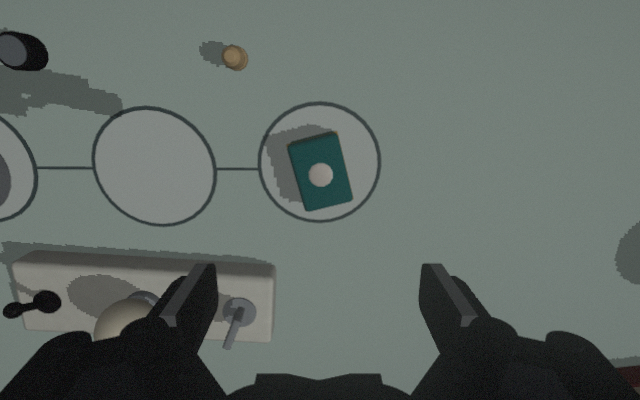

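```bash
cat >> h.py <<'E'
def dishfit(p,near):
    out=[]
    for d in manip.regions_of("dish",p):
        ys,xs=np.nonzero(d["pixels"])
        if len(xs)<50: continue
        c=cv2.convexHull(np.c_[xs,ys].astype(np.int32))[:,0]
        W=np.array([at(p,u,.024)[:2] for u in c]).astype(np.float32)
        c,r=cv2.minEnclosingCircle(W*1000); 
        lo,hi=W.min(0),W.max(0)
        out.append((round(d["score"],2),np.round(c,1),round(r,1),(lo*1000).round(1),(hi*1000).round(1)))
    return out
E
python3 - <<'E'
from h import *
p=manip.snapshot("wrist")
for o in dishfit(p,0):print(o)
im=p["img"].copy()
for c,col in (((.4765,-.2525),(255,0,0)),((.480,-.250),(0,255,0))):
  for r in (.045,):
    for a in np.linspace(0,6.28,150):
        u=proj(p,[c[0]+r*np.cos(a),c[1]+r*np.sin(a),.024]); im[int(round(u[1])),int(round(u[0]))]=col
cv2.imwrite("pics/w6c.png",cv2.resize(im[90:240,220:370,::-1],None,fx=4,fy=4,interpolation=cv2.INTER_NEAREST))
E
```

```text
(0.95, array([ 350.5, -408.5]), 49.0, array([ 325.4, -457.4], dtype=float32), array([ 395.7, -359.9], dtype=float32))
(0.65, array([ 479.3, -249.6]), 46.0, array([ 434.2, -294.3], dtype=float32), array([ 525.2, -205.4], dtype=float32))
(0.32, array([ 471.2, -249.4]), 10.7, array([ 460.6, -258.7], dtype=float32), array([ 481.3, -239.4], dtype=float32))
```

View pics/w6c.png

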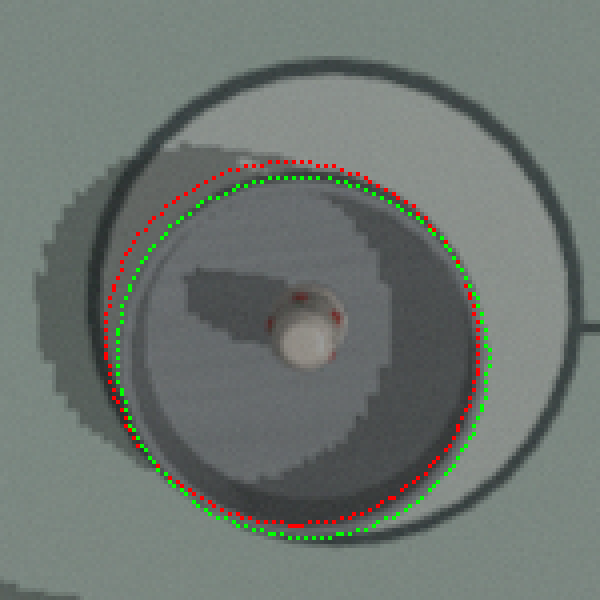

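Call:
play_rows:
  steps:
    - [[-0.004,-0.035,0,0,0,0],[-0.004,-0.03,0,0,0,0],[0,0,0.05,0,0,0],[0,0,0.05,0,0,0],[0,0,0.04,0,0,0],[0,0,0.02,0,0,0],[0,0,0,0,0,0],[0,0,0,0,0,0]]

```text
t: 11.95
tcp_pos: [0.4827, -0.294, 0.0752]
tool_rot: [0.0, 1.0, -0.001, 0.001]
force: [-0.0, 0.5, 0.4]
finger_gap: 0.218
```

Run:
```python
from h import *
s=manip.sense();print(s["t"],s["tcp_pos"],s["force"],s["finger_gap"],R.from_quat(s["tool_rot"]).as_matrix().round(4))
p=manip.snapshot("wrist");cv2.imwrite("pics/w7.png",p["img"][:,:,::-1])
```

```text
11.95 [ 0.48274177 -0.29397219  0.0752049 ] [-0.00863198  0.50043216  0.43610504] 0.21817884530632525 [[-1.0e+00  8.0e-04  1.2e-03]
 [ 8.0e-04  1.0e+00 -1.1e-03]
 [-1.2e-03 -1.1e-03 -1.0e+00]]
```

View pics/w7.png

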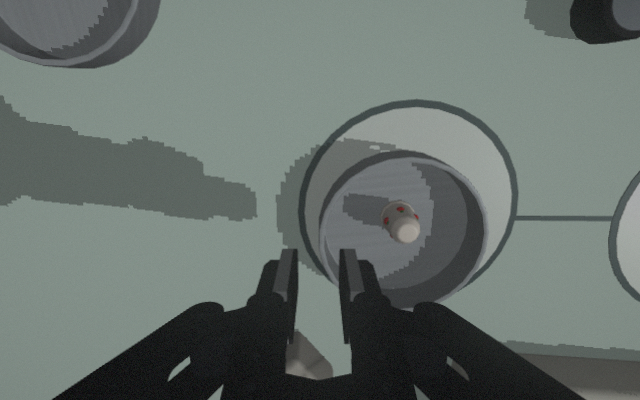

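Run:
```python
from h import *
p=manip.snapshot("wrist");im=p["img"].copy()
for o in dishfit(p,0):print(o)
for c,col in (((.480,-.250),(0,255,0)),):
  for r in (.045,.042):
    for a in np.linspace(0,6.28,250):
        u=proj(p,[c[0]+r*np.cos(a),c[1]+r*np.sin(a),.024]); im[int(round(u[1])),int(round(u[0]))]=col
T=manip.sense()["tcp_pos"]
for dy in (-.009,0,.009):
    u=proj(p,[T[0],T[1]+dy,.024]);cv2.circle(im,tuple(int(round(x)) for x in u),2,(255,0,0),-1)
cv2.imwrite("pics/w7c.png",cv2.resize(im[130:330,250:510,::-1],None,fx=3,fy=3,interpolation=cv2.INTER_NEAREST))
```

```text
(0.95, array([ 377.7, -399.5]), 38.3, array([ 367.8, -436.4], dtype=float32), array([ 395.3, -362.5], dtype=float32))
(0.82, array([ 477.5, -249.8]), 47.0, array([ 431.4, -294.1], dtype=float32), array([ 523.8, -205.6], dtype=float32))
```

View pics/w7c.png

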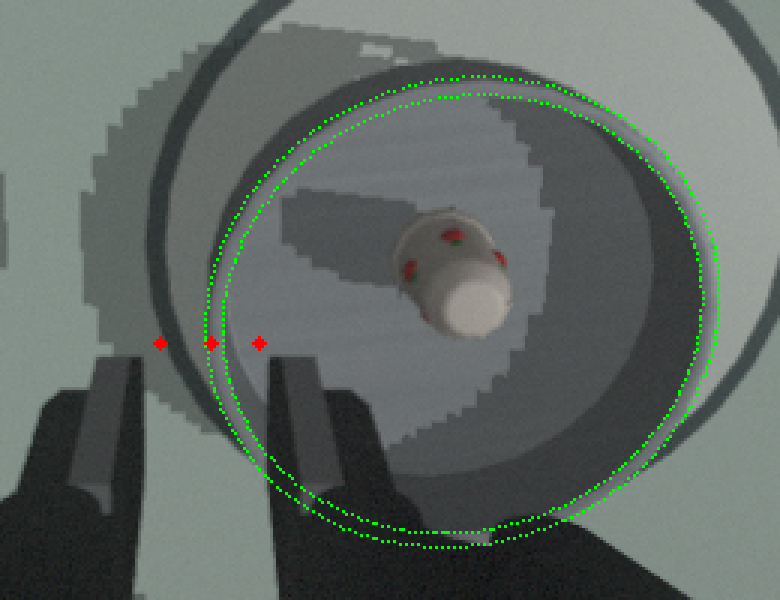

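Call:
play_rows:
  steps:
    - [[0.002,0.001,0.01,0,0,0],[0,0,0.02,0,0,0],[0,0,0.012,0,0,0],[0,0,0,0,0,0]]

```text
t: 12.6
tcp_pos: [0.4794, -0.2924, 0.0313]
tool_rot: [0.001, 1.0, 0.001, -0.001]
force: [-0.0, 0.0, 0.6]
finger_gap: 0.223
```

Call:
play_rows:
  steps:
    - [[0,0,0,0,0,0],[0,0,0,0,0,0],[0,0,0,0,0,0],[0,0,0,0,0,0]]
  fingers: 0
  squeeze: 25

```text
t: 13.1
tcp_pos: [0.4802, -0.293, 0.0325]
tool_rot: [0.001, 1.0, -0.0, 0.0]
force: [-0.3, 0.2, -1.3]
finger_gap: 0.042
```

Run:
```python
from h import *
s=manip.sense();print(s["t"],s["tcp_pos"],s["force"],s["finger_gap"],s["ft_torque"])
p=manip.snapshot("wrist");im=p["img"].copy()
print(dishfit(p,0),fitring(p,(.4785,-.059)))
cv2.imwrite("pics/w8.png",im[:,:,::-1])
```

```text
13.1 [ 0.48018624 -0.29299909  0.03251997] [-0.30716063  0.18566352 -1.33477426] 0.042453118093247366 [ 0.00813033 -0.0462071   0.01127216]
[(0.92, array([ 384.5, -381.4]), 22.1, array([ 374.1, -400.9], dtype=float32), array([ 394.9, -361.9], dtype=float32)), (0.73, array([ 476.4, -252.1]), 47.4, array([ 430.8, -295.9], dtype=float32), array([ 521.8, -206.4], dtype=float32))] (array([ 0.4846037, -0.0751908]), np.float64(-6.222222328186035))
```

View pics/w8.png

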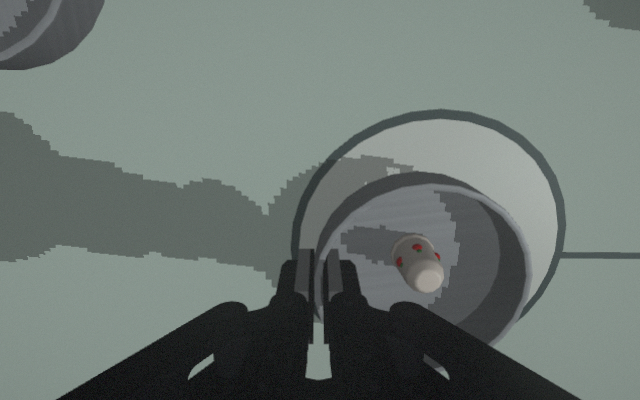

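Call:
play_rows:
  steps:
    - [[0,0.004,0,0,0,0],[0,0.008,0,0,0,0],[0,0.012,0,0,0,0],[0,0.014,0,0,0,0],[0,0.014,0,0,0,0],[0,0.014,0,0,0,0],[0,0.014,0,0,0,0],[0,0.012,0,0,0,0],[0,0.008,0,0,0,0],[0,0.004,0,0,0,0]]

```text
t: 14.45
tcp_pos: [0.4803, -0.1884, 0.0324]
tool_rot: [0.001, 1.0, -0.0, 0.0]
force: [-0.2, -2.2, -0.7]
finger_gap: 0.049
```

Run:
```python
from h import *
s=manip.sense();print(s["t"],s["tcp_pos"],s["force"],s["finger_gap"],s["ft_torque"])
p=manip.snapshot("wrist");im=p["img"].copy()
print(dishfit(p,0))
cv2.imwrite("pics/w9.png",im[:,:,::-1])
```

```text
14.45 [ 0.48027072 -0.18840851  0.0323531 ] [-0.24983218 -2.19369134 -0.74606644] 0.04941816268365544 [-0.19748627  0.08739454  0.03304576]
[(0.76, array([ 476.2, -147.5]), 47.5, array([ 430.1, -191.2], dtype=float32), array([ 521.7, -101.6], dtype=float32))]
```

View pics/w9.png

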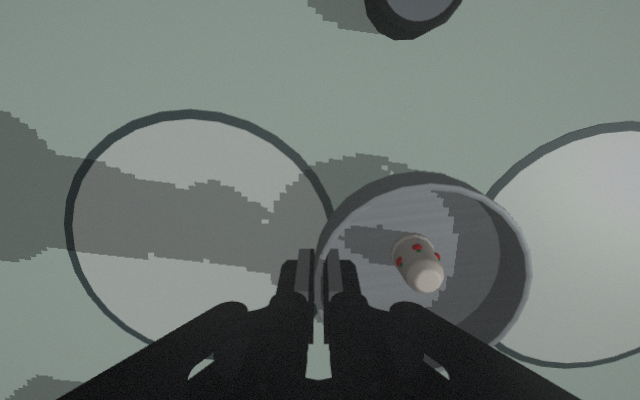

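Call:
play_rows:
  steps:
    - [[0,0.004,0,0,0,0],[0,0.009,0,0,0,0],[0,0.013,0,0,0,0],[0.001,0.013,0,0,0,0],[0.001,0.013,0,0,0,0],[0,0.013,0,0,0,0],[0,0.011,0,0,0,0],[0,0.007,0,0,0,0],[0,0.003,0,0,0,0],[0,0,0,0,0,0]]

```text
t: 15.8
tcp_pos: [0.4782, -0.1023, 0.0323]
tool_rot: [0.001, 1.0, 0.0, -0.0]
force: [0.7, 1.7, 0.2]
finger_gap: 0.046
```

Call:
play_rows:
  steps:
    - [[0,0,0,0,0,0],[0,0,0,0,0,0],[0,0,0,0,0,0]]
  fingers: 0.2

```text
t: 16.18
tcp_pos: [0.4783, -0.1031, 0.0323]
tool_rot: [0.001, 1.0, 0.0, -0.0]
force: [0.2, -0.4, 0.2]
finger_gap: 0.199
```

Run:
```python
from h import *
s=manip.sense();print(s["t"],s["tcp_pos"],s["force"],s["finger_gap"],s["ft_torque"])
p=manip.snapshot("wrist");im=p["img"].copy()
print(dishfit(p,0))
cv2.imwrite("pics/w10.png",im[:,:,::-1])
```

```text
16.175 [ 0.47826461 -0.10306841  0.03230278] [ 0.18831546 -0.38109997  0.20737384] 0.19859233818255645 [ 0.03547825  0.01727017 -0.04830027]
[(0.97, array([474.3, -61.4]), 47.4, array([ 428.5, -104.7], dtype=float32), array([518. , -15.8], dtype=float32))]
```

View pics/w10.png

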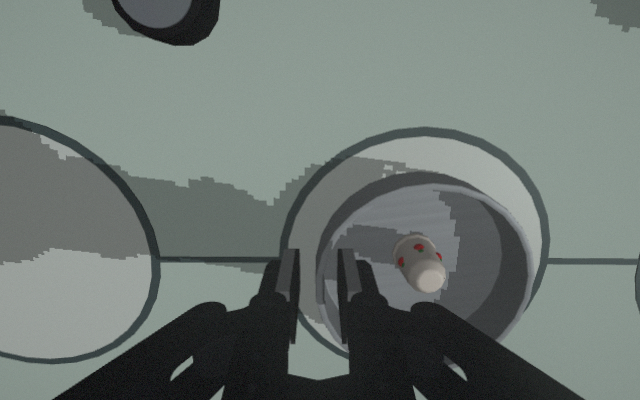

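Call:
play_rows:
  steps:
    - [[0,0,-0.02,0,0,0],[0,0,-0.05,0,0,0],[0,0,-0.06,0,0,0],[0,0,-0.06,0,0,0],[0,0,-0.03,0,0,0],[0,0,0,0,0,0],[0,0,0,0,0,0]]

```text
t: 17.15
tcp_pos: [0.4774, -0.1025, 0.2514]
tool_rot: [0.001, 1.0, 0.0, -0.001]
force: [0.5, 0.1, -0.1]
finger_gap: 0.2
```

Run:
```python
from h import *
s=manip.sense();print(s["t"],s["tcp_pos"])
p=manip.snapshot("wrist")
print(dishfit(p,0),fitring(p,(.4785,-.059)),fitring(p,(.4785,-.059),.0435,.024))
im=p["img"].copy();cv2.imwrite("pics/w11.png",im[:,:,::-1])
```

```text
17.15 [ 0.47743978 -0.10250024  0.25141639]
[(0.94, array([ 360.2, -380.8]), 38.8, array([ 326. , -399.1], dtype=float32), array([ 394.5, -353.2], dtype=float32)), (0.64, array([ 577.6, -308.1]), 32.8, array([ 547.2, -340.6], dtype=float32), array([ 609.3, -276. ], dtype=float32)), (0.58, array([476.3, -60.4]), 46.3, array([ 430.4, -104.2], dtype=float32), array([522.4, -16.2], dtype=float32))] (array([ 0.47857524, -0.05931093]), np.float64(-39.90531539916992)) (array([ 0.47536544, -0.06313105]), np.float64(-24.05000877380371))
```

Call:
play_rows:
  steps:
    - [[-0.02,0.027,0,0,0,0],[-0.02,0.027,0,0,0,0],[-0.02,0.027,0,0,0,0],[-0.02,0.026,0,0,0,0],[-0.02,0.026,0,0,0,0],[0,0,0,0,0,0],[0,0,0,0,0,0]]
  fingers: 0.6

```text
t: 18.12
tcp_pos: [0.5775, 0.0298, 0.2508]
tool_rot: [0.001, 1.0, 0.0, -0.002]
force: [-1.2, -0.6, 0.4]
finger_gap: 0.601
```

Run:
```python
from h import *
s=manip.sense();print(s["t"],s["tcp_pos"],s["q"])
p=manip.snapshot("wrist")
for l,z in (("key_grip",.061),("toggle_tip",.075),("lamp",0)):
  print(l,[(np.round(d["point"]),round(d["score"],2),np.round(at(p,d["point"],z)[:2],3)) for d in manip.pinpoint(l,p)])
im=p["img"].copy();cv2.imwrite("pics/w12.png",im[:,:,::-1])
```

```text
18.125 [0.57746114 0.02980052 0.25079377] [-1.41372883e-01  4.72168711e-01  1.55609102e+00 -5.36911170e-04
  1.11687022e+00 -1.71069165e+00]
key_grip []
toggle_tip [(array([ 90., 202.]), 0.6, array([ 0.594, -0.173]))]
lamp [(array([225., 203.]), 0.8, array([ 0.62 , -0.074]))]
```

View pics/w11.png

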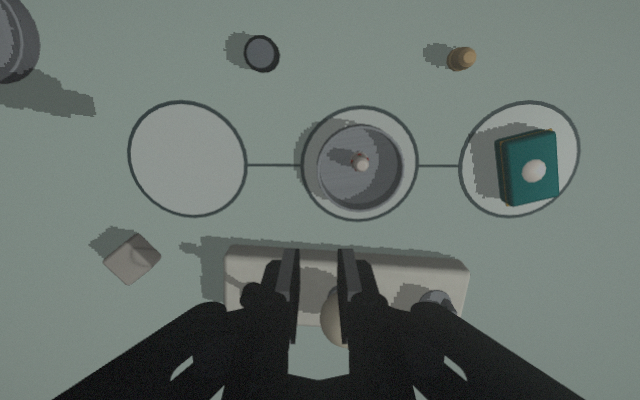

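View pics/w12.png

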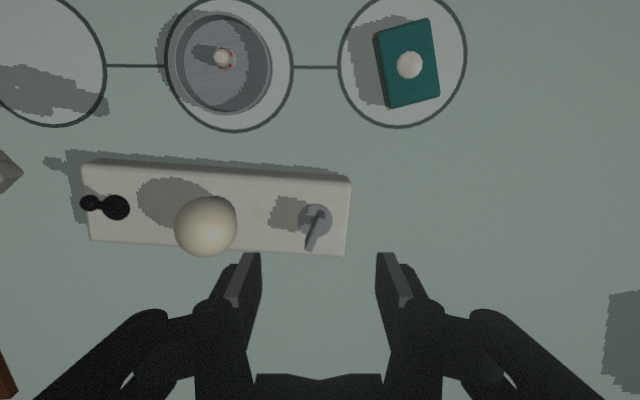

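Dish and thimble are in the middle ring, with centre errors of about 1–2 mm. The key is at (314,225) in the last picture, so I'll enlarge it.

Run:
```python
from h import *
p=manip.snapshot("wrist");im=p["img"]
cv2.imwrite("pics/w13.png",cv2.resize(im[190:270,270:370,::-1],None,fx=7,fy=7,interpolation=cv2.INTER_CUBIC))
for l in ("key_grip","key","lamp","toggle_tip"):
    for d in manip.regions_of(l,p):print(l,d["score"],d["rect"])
```

```text
key_grip 0.86 [309.8, 210.9, 324.9, 250.6]
key 0.64 [305.8, 207.2, 326.3, 245.9]
key 0.58 [81.3, 192.3, 118.2, 214.8]
lamp 0.58 [78.8, 156.3, 354.6, 255.6]
toggle_tip 0.88 [81.5, 193.2, 117.5, 213.1]
```

View pics/w13.png

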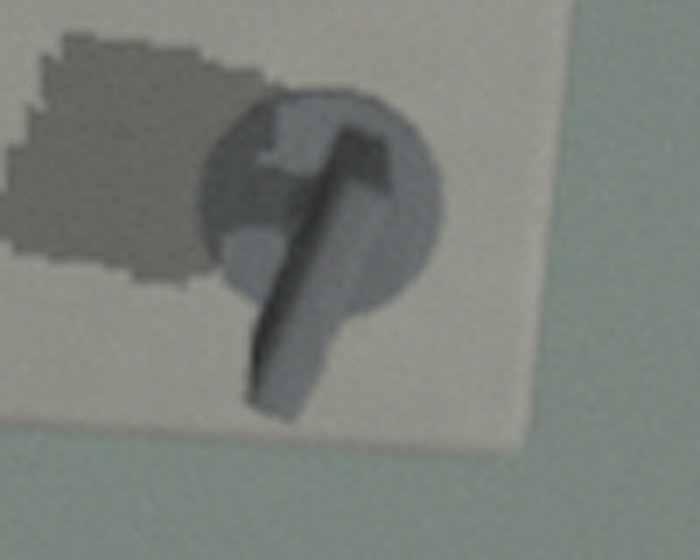

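Run:
```python
from h import *
p=manip.snapshot("wrist")
f=lambda u:(270+u[0]/7,190+u[1]/7)
for u in [(340,185),(390,190),(295,420),(250,402)]: print(at(p,f(u),.073)[:2].round(4))
print("hub",at(p,f((322,205)),.049)[:2],at(p,f((322,205)),.039)[:2])
# lamp base top corners
for u in [(575,0),(518,450)]: print(at(p,f(u),.035)[:2])
n=at(p,((f((340,185))[0]+f((390,190))[0])/2,(f((340,185))[1]+f((390,190))[1])/2),.073)
im=p["img"].copy()
big=cv2.resize(im[190:270,270:370,::-1],None,fx=7,fy=7,interpolation=cv2.INTER_CUBIC)
def draw(c,yaw,col):
  for z in (.049,.073):
    P=[]
    for a,b in ((18,4),(18,-4),(-18,-4),(-18,4)):
        X=[c[0]+(a*np.cos(yaw)-b*np.sin(yaw))/1000,c[1]+(a*np.sin(yaw)+b*np.cos(yaw))/1000,z]
        u=proj(p,X);P.append(((u[0]+.5-270)*7,(u[1]+.5-190)*7))
    cv2.polylines(big,[np.array(P).astype(np.int32)],True,col,1)
A=[at(p,f(u),.073)[:2] for u in [(340,185),(390,190),(295,420),(250,402)]]
c=np.mean(A,0);d=(A[2]+A[3]-A[0]-A[1]);yaw=np.arctan2(d[1],d[0]);print(c,np.degrees(yaw),np.linalg.norm(d)/2)
draw(c,yaw,(0,255,0))
cv2.imwrite("pics/w13b.png",big)
```

```text
[0.6108 0.0292]
[0.6115 0.0358]
[0.6445 0.0232]
[0.6418 0.0172]
hub [0.62284793 0.02672711] [0.62671212 0.02665649]
[0.59685475 0.06296288]
[0.66817622 0.05634194]
[0.62714886 0.02633919] -21.06323502884412 0.034310801020090605
```

View pics/w13b.png

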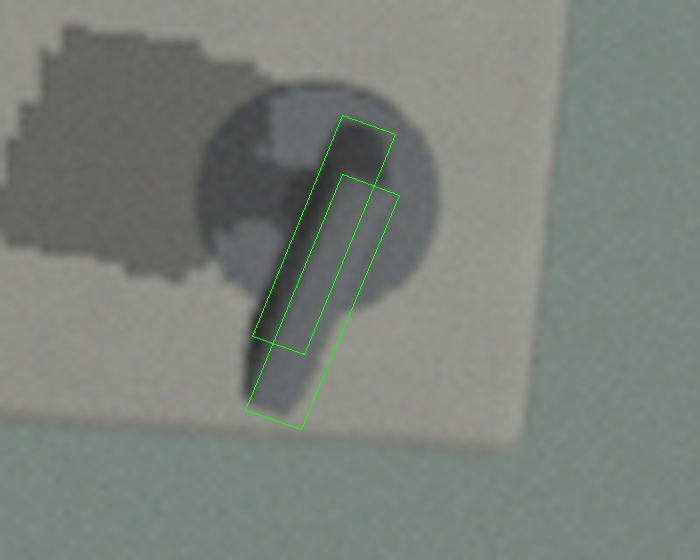

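Call:
play_rows:
  steps:
    - [[-0.025,-0.0035,0,0,0,0],[-0.025,0,0,0,0,0],[0,0,0.03,0,0,10],[0,0,0.04,0,0,10],[0,0,0.035,0,0,0],[0,0,0,0,0,0],[0,0,0,0,0,0]]
  fingers: 0.4

```text
t: 19.5
tcp_pos: [0.6295, 0.0263, 0.1485]
tool_rot: [0.174, 0.985, 0.0, 0.001]
force: [0.3, -0.6, 0.3]
finger_gap: 0.399
```

```bash
cat >> h.py <<'E'
def keydraw(p,c,yaw,name,box=None):
    im=p["img"].copy()
    for z in (.049,.073):
        P=[]
        for a,b in ((18,4),(18,-4),(-18,-4),(-18,4)):
            P.append(proj(p,[c[0]+(a*np.cos(yaw)-b*np.sin(yaw))/1000,c[1]+(a*np.sin(yaw)+b*np.cos(yaw))/1000,z]))
        cv2.polylines(im,[np.array(P).round().astype(np.int32)],True,(0,255,0),1)
    if box: im=cv2.resize(im[box[1]:box[3],box[0]:box[2]],None,fx=3,fy=3,interpolation=cv2.INTER_CUBIC)
    cv2.imwrite(name,im[:,:,::-1])
E
python3 - <<'E'
from h import *
s=manip.sense();print(s["t"],s["tcp_pos"],s["q"],R.from_quat(s["tool_rot"]).as_matrix().round(3))
p=manip.snapshot("wrist");keydraw(p,(.627,.0263),np.radians(-20),"pics/w14.png",(220,200,420,390))
E
```

```text
19.5 [0.62946207 0.02626285 0.14847717] [-1.35403314e-01  6.64567439e-01  1.51222369e+00 -2.90962996e-05
  9.62734643e-01 -1.35566749e+00] [[-0.939  0.343  0.002]
 [ 0.343  0.939 -0.   ]
 [-0.002  0.    -1.   ]]
```

View pics/w14.png

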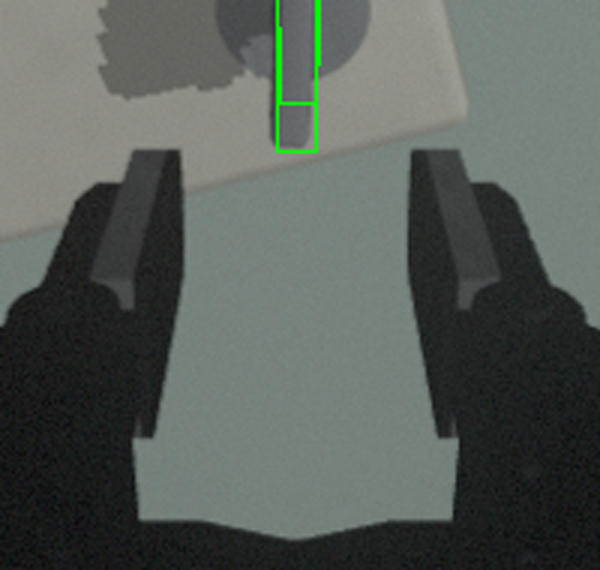

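Call:
play_rows:
  steps:
    - [[0.002,-0.001,0.03,0,0,0],[0,0,0.03,0,0,0],[0,0,0.01,0,0,0],[0,0,0,0,0,0]]

```text
t: 20.05
tcp_pos: [0.6269, 0.0261, 0.078]
tool_rot: [0.174, 0.985, 0.0, 0.001]
force: [-0.8, -0.2, -0.4]
finger_gap: 0.397
```

Call:
play_rows:
  steps:
    - [[0,0,0,0,0,0],[0,0,0,0,0,0],[0,0,0,0,0,0],[0,0,0,0,0,0]]
  fingers: 0
  squeeze: 50

```text
t: 20.55
tcp_pos: [0.6274, 0.0263, 0.0789]
tool_rot: [0.174, 0.985, 0.0, 0.002]
force: [0.3, 1.3, 5.8]
finger_gap: 0.08
```

Run:
```python
from h import *
s=manip.sense();print(s["t"],s["tcp_pos"],s["force"],s["ft_torque"],s["finger_gap"])
p=manip.snapshot("wrist");cv2.imwrite("pics/w15.png",p["img"][:,:,::-1])
```

```text
20.55 [0.62742732 0.02629226 0.07894928] [0.30967799 1.29102262 5.78269135] [ 0.24903374  0.06474486 -0.02781653] 0.08018883888600685
```

View pics/w15.png

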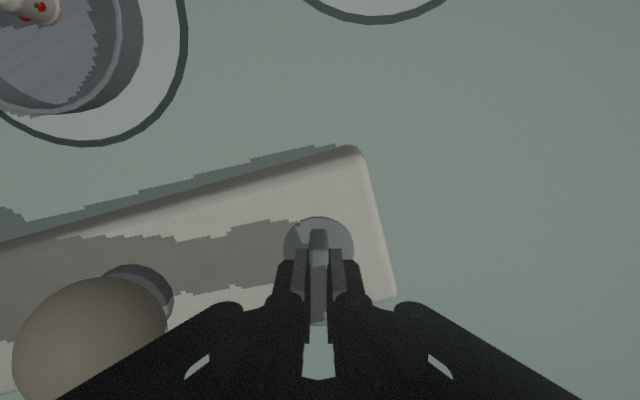

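Call:
play_rows:
  steps:
    - [[0,0,0,0,0,4],[0,0,0,0,0,8],[0,0,0,0,0,8],[0,0,0,0,0,8],[0,0,0,0,0,8],[0,0,0,0,0,8],[0,0,0,0,0,4],[0,0,0,0,0,0]]

```text
t: 21.6
tcp_pos: [0.6276, 0.0265, 0.0789]
tool_rot: [0.56, 0.828, 0.001, 0.001]
force: [0.8, 2.1, 5.1]
finger_gap: 0.077
```

```bash
cat >> h.py <<'E'
def st():
    s=manip.sense();M=R.from_quat(s["tool_rot"]).as_matrix()
    print(s["t"],s["tcp_pos"].round(4),s["force"].round(1),s["ft_torque"].round(2),round(s["finger_gap"],3),"q",s["q"].round(2),"yaw",np.degrees(np.arctan2(M[1,1],M[0,1])).round(1),"z",M[:,2].round(3))
E
python3 - <<'E'
from h import *
st()
p=manip.snapshot("wrist");cv2.imwrite("pics/w16.png",p["img"][:,:,::-1])
E
```

```text
21.6 [0.6276 0.0265 0.0789] [0.8 2.1 5.1] [ 0.28  0.   -0.05] 0.077 q [-0.14  0.76  1.55  0.    0.82 -0.52] yaw 21.9 z [ 0.004  0.    -1.   ]
```

View pics/w16.png

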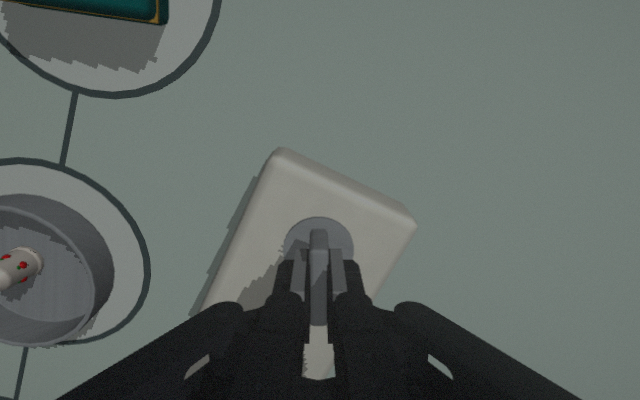

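The blade turns with the jaws. I'll let go, regrip and make the second partial turn.

Call:
play_rows:
  steps:
    - [[0,0,0,0,0,0],[0,0,0,0,0,0],[0,0,0,0,0,0]]
  fingers: 0.3

```text
t: 22.02
tcp_pos: [0.626, 0.0261, 0.077]
tool_rot: [0.56, 0.829, -0.0, -0.0]
force: [0.0, 0.3, -0.6]
finger_gap: 0.301
```

Run:
```python
from h import *
st()
p=manip.snapshot("wrist");cv2.imwrite("pics/w17.png",p["img"][:,:,::-1])
```

```text
22.025 [0.626  0.0261 0.077 ] [ 0.   0.3 -0.6] [-0.01  0.04  0.01] 0.301 q [-0.14  0.76  1.55 -0.    0.82 -0.52] yaw 21.9 z [-0.001 -0.    -1.   ]
```

View pics/w17.png

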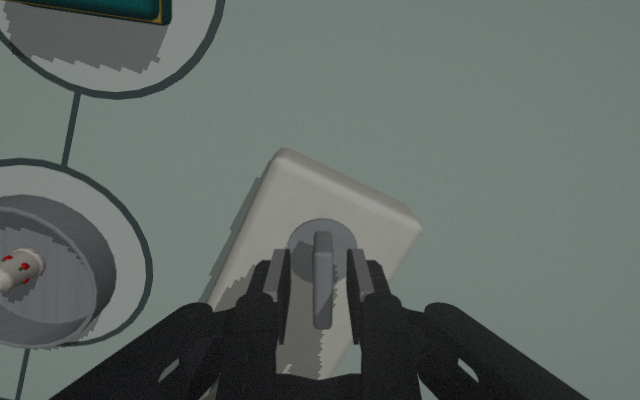

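Call:
play_rows:
  steps:
    - [[0,0.0015,0,0,0,0],[0,0,0,0,0,0],[0,0,0,0,0,0],[0,0,0,0,0,4],[0,0,0,0,0,8],[0,0,0,0,0,8],[0,0,0,0,0,8],[0,0,0,0,0,8],[0,0,0,0,0,8],[0,0,0,0,0,4]]
  fingers: 0

```text
t: 23.32
tcp_pos: [0.6281, 0.0267, 0.0773]
tool_rot: [0.849, 0.528, 0.0, 0.0]
force: [1.0, -0.1, -0.1]
finger_gap: 0.083
```

Call:
play_rows:
  steps:
    - [[0,0,0,0,0,0]]

```text
t: 23.45
tcp_pos: [0.6281, 0.0267, 0.0773]
tool_rot: [0.848, 0.53, 0.0, 0.0]
force: [0.9, -0.5, -0.9]
finger_gap: 0.079
```

Run:
```python
from h import *
st()
```

```text
23.45 [0.6281 0.0267 0.0773] [ 0.9 -0.5 -0.9] [ 0.04 -0.15 -0.04] 0.079 q [-0.14  0.77  1.55  0.    0.83  0.32] yaw -26.0 z [ 0.001  0.    -1.   ]
```

Call:
play_rows:
  steps:
    - [[0,0,0,0,0,0],[0,0,0,0,0,0],[0,0,0,0,0,0]]
  fingers: 0.3

```text
t: 23.82
tcp_pos: [0.6276, 0.0267, 0.0774]
tool_rot: [0.848, 0.529, -0.0, -0.0]
force: [0.4, 0.5, 0.1]
finger_gap: 0.299
```

Run:
```python
from h import *
st()
p=manip.snapshot("wrist");cv2.imwrite("pics/w18.png",p["img"][:,:,::-1])
```

```text
23.825 [0.6276 0.0267 0.0774] [0.4 0.5 0.1] [-0.02 -0.02 -0.  ] 0.299 q [-0.14  0.77  1.55 -0.    0.83  0.32] yaw -26.1 z [-0. -0. -1.]
```

View pics/w18.png

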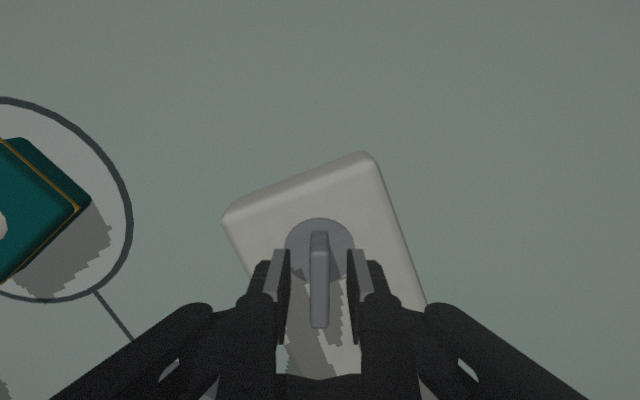

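Two turns give 96°. For the third I'll go stepwise and watch the torque.

Call:
play_rows:
  steps:
    - [[0,0,0,0,0,0],[0,0,0,0,0,0],[0,0,0,0,0,0],[0,0,0,0,0,4],[0,0,0,0,0,8],[0,0,0,0,0,8],[0,0,0,0,0,6],[0,0,0,0,0,4],[0,0,0,0,0,0]]
  fingers: 0

```text
t: 25.0
tcp_pos: [0.6281, 0.0265, 0.0775]
tool_rot: [0.956, 0.292, 0.0, 0.0]
force: [0.7, -1.4, 0.5]
finger_gap: 0.08
```

Run:
```python
from h import *
st()
```

```text
25.0 [0.6281 0.0265 0.0775] [ 0.7 -1.4  0.5] [-0.23 -0.13 -0.02] 0.08 q [-0.14  0.77  1.55 -0.    0.83  0.84] yaw -56.0 z [ 0.001 -0.    -1.   ]
```

Call:
play_rows:
  steps:
    - [[0,0,0,0,0,4],[0,0,0,0,0,0]]

```text
t: 25.25
tcp_pos: [0.6282, 0.0264, 0.0775]
tool_rot: [0.966, 0.259, 0.0, 0.0]
force: [1.6, -2.0, 1.5]
finger_gap: 0.08
```

Run:
```python
from h import *
st()
```

```text
25.25 [0.6282 0.0264 0.0775] [ 1.6 -2.   1.5] [-0.22 -0.13 -0.07] 0.08 q [-0.14  0.77  1.55 -0.    0.83  0.91] yaw -60.0 z [ 0.001 -0.    -1.   ]
```

Call:
play_rows:
  steps:
    - [[0,0,0,0,0,4],[0,0,0,0,0,0]]

```text
t: 25.5
tcp_pos: [0.6281, 0.0264, 0.0775]
tool_rot: [0.974, 0.226, 0.0, 0.001]
force: [2.0, -1.9, 1.4]
finger_gap: 0.081
```

Run:
```python
from h import *
st()
```

```text
25.5 [0.6281 0.0264 0.0775] [ 2.  -1.9  1.4] [-0.24 -0.19  0.39] 0.081 q [-0.14  0.77  1.55 -0.    0.83  0.98] yaw -63.9 z [ 0.001 -0.001 -1.   ]
```

Call:
play_rows:
  steps:
    - [[0,0,0,0,0,2],[0,0,0,0,0,0]]

```text
t: 25.75
tcp_pos: [0.6281, 0.0265, 0.0776]
tool_rot: [0.978, 0.209, 0.0, 0.001]
force: [1.9, -2.6, 2.2]
finger_gap: 0.073
```

Run:
```python
from h import *
st()
```

```text
25.75 [0.6281 0.0265 0.0776] [ 1.9 -2.6  2.2] [-0.3  -0.28  1.04] 0.073 q [-0.13  0.77  1.55 -0.    0.83  1.02] yaw -65.9 z [ 0.001 -0.001 -1.   ]
```

Call:
play_rows:
  steps:
    - [[0,0,0,0,0,0],[0,0,0,0,0,0],[0,0,0,0,0,0]]
  fingers: 0.35

```text
t: 26.12
tcp_pos: [0.627, 0.027, 0.0769]
tool_rot: [0.978, 0.207, -0.001, -0.001]
force: [0.8, 0.0, 0.0]
finger_gap: 0.347
```

Run:
```python
from h import *
st()
p=manip.snapshot("wrist");cv2.imwrite("pics/w19.png",p["img"][:,:,::-1])
```

```text
26.125 [0.627  0.027  0.0769] [0.8 0.  0. ] [-0.01  0.05 -0.01] 0.347 q [-0.14  0.77  1.55  0.    0.83  1.02] yaw -66.1 z [-0.002  0.001 -1.   ]
```

View pics/w19.png

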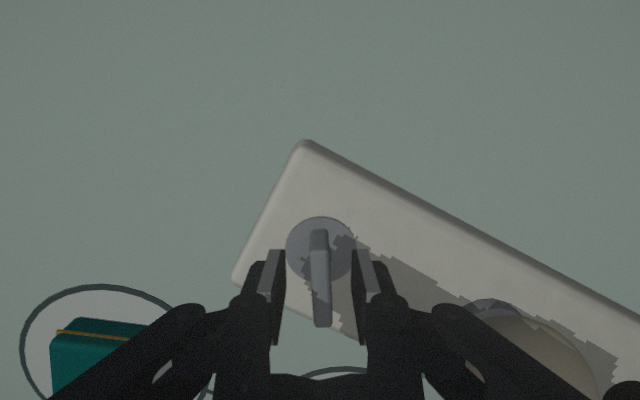

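The torque rose to 1.04 N·m with no further turning of the blade, so the key is at its stop after about 134°. It stayed there on release. Now rising, turning to line up with the lamp, and moving before the toggle.

Call:
play_rows:
  steps:
    - [[0,0,-0.02,0,0,0],[0,0,-0.05,0,0,0],[0,0,-0.05,0,0,9.8],[0,0,0,0,0,9.8],[0,0,0,0,0,9.8],[-0.015,0.05,0,0,0,0],[-0.015,0.05,0,0,0,0],[-0.015,0.05,0,0,0,0],[-0.015,0.05,0,0,0,0],[0,0,0,0,0,0]]
  fingers: 0

```text
t: 27.42
tcp_pos: [0.5481, -0.1701, 0.1989]
tool_rot: [0.999, -0.051, 0.001, 0.001]
force: [0.5, 0.4, 0.2]
finger_gap: -0.002
```

Run:
```python
from h import *
st()
p=manip.snapshot("wrist");cv2.imwrite("pics/w20.png",p["img"][:,:,::-1])
for l,z in (("toggle_tip",.075),("key_grip",.061),("lamp",0)):
  print(l,[(np.round(d["point"]),round(d["score"],2),np.round(at(p,d["point"],z)[:2],3)) for d in manip.pinpoint(l,p)])
t=manip.snapshot("top")
cv2.imwrite("pics/t20.png",cv2.resize(t["img"][130:290,220:480,::-1],None,fx=3,fy=3,interpolation=cv2.INTER_CUBIC))
```

```text
27.425 [ 0.5481 -0.1701  0.1989] [0.5 0.4 0.2] [ 0.05 -0.02 -0.02] -0.002 q [-0.5   0.53  1.62 -0.    0.99  1.18] yaw -95.8 z [ 0.002 -0.001 -1.   ]
toggle_tip [(array([313., 134.]), 0.9, array([ 0.595, -0.172]))]
key_grip [(array([ 32., 116.]), 0.91, array([0.625, 0.025]))]
lamp [(array([200., 108.]), 0.79, array([ 0.617, -0.074]))]
```

View pics/w20.png

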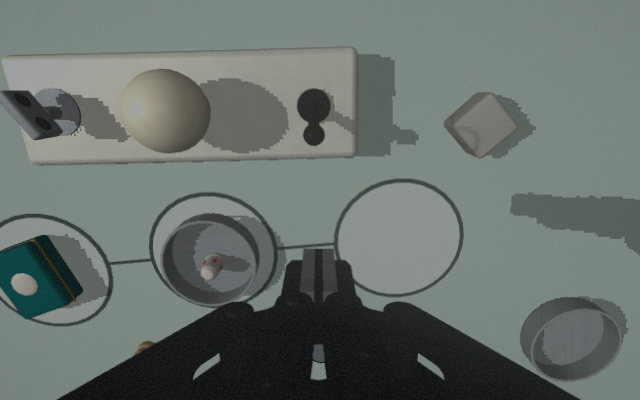

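View pics/t20.png

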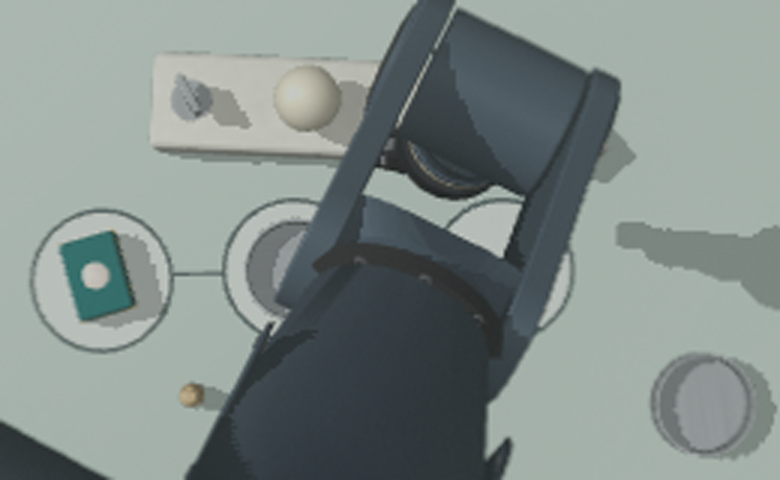

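The toggle ball is at (313,134), leaning to the robot, with the lever foot at (313,105). The shut fingers stand squarely on the robot's side of it. Descending, then pushing along lamp +x.

Call:
play_rows:
  steps:
    - [[0,0,0.04,0,0,0],[0,0,0.04,0,0,0],[0,0,0.03,0,0,0],[0,0,0,0,0,0],[0.01,0,0,0,0,0],[0.01,0,0,0,0,0],[0.005,0,0,0,0,0],[0,0,0,0,0,0]]

```text
t: 28.68
tcp_pos: [0.5746, -0.1693, 0.0881]
tool_rot: [0.999, -0.048, 0.001, 0.0]
force: [-2.1, 0.3, 0.5]
finger_gap: -0.004
```

Run:
```python
from h import *
st()
p=manip.snapshot("wrist");cv2.imwrite("pics/w21.png",p["img"][:,:,::-1])
t=manip.snapshot("scene")
cv2.imwrite("pics/s21.png",cv2.resize(t["img"][150:330,220:440,::-1],None,fx=3,fy=3,interpolation=cv2.INTER_CUBIC))
```

```text
28.675 [ 0.5746 -0.1693  0.0881] [-2.1  0.3  0.5] [-0.02 -0.04  0.02] -0.004 q [-0.47  0.72  1.62 -0.    0.79  1.19] yaw -95.5 z [ 0.002 -0.001 -1.   ]
```

View pics/w21.png

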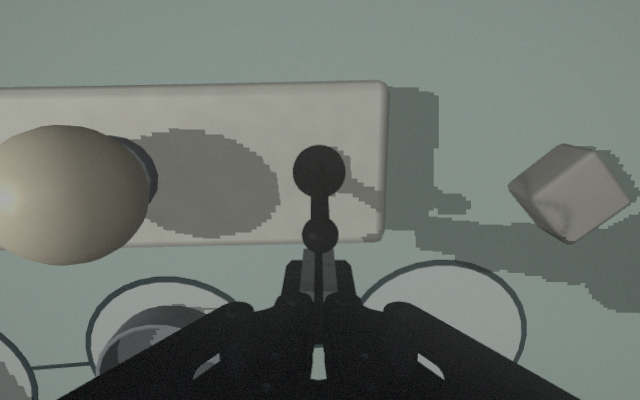

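View pics/s21.png

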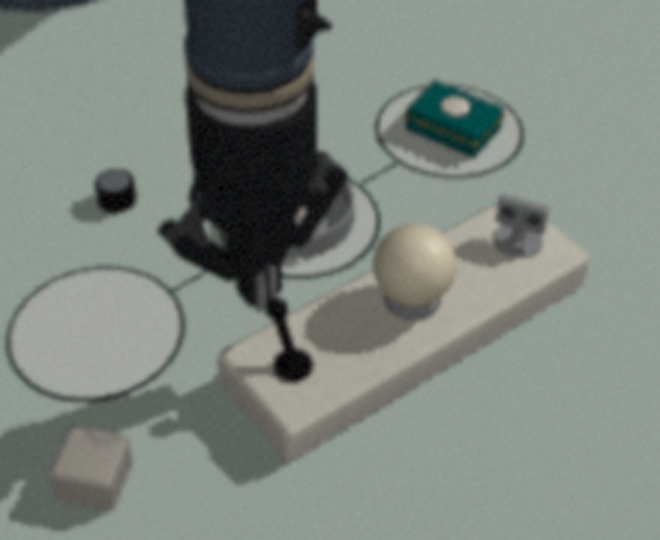

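The fingers are just touching the ball, in line with it. Pushing.

Call:
play_rows:
  steps:
    - [[0.005,0,0,0,0,0],[0.006,0,0,0,0,0],[0.006,0,0,0,0,0],[0.006,0,0,0,0,0],[0.005,0,0,0,0,0],[0,0,0,0,0,0]]

```text
t: 29.52
tcp_pos: [0.6027, -0.1719, 0.0873]
tool_rot: [0.999, -0.048, 0.001, 0.0]
force: [0.1, -0.3, 0.7]
finger_gap: 0.001
```

Run:
```python
from h import *
st()
p=manip.snapshot("wrist");cv2.imwrite("pics/w22.png",p["img"][:,:,::-1])
```

```text
29.525 [ 0.6027 -0.1719  0.0873] [ 0.1 -0.3  0.7] [-0.04  0.02 -0.02] 0.001 q [-0.46  0.75  1.55  0.    0.84  1.21] yaw -95.5 z [ 0.002 -0.001 -1.   ]
```

View pics/w22.png

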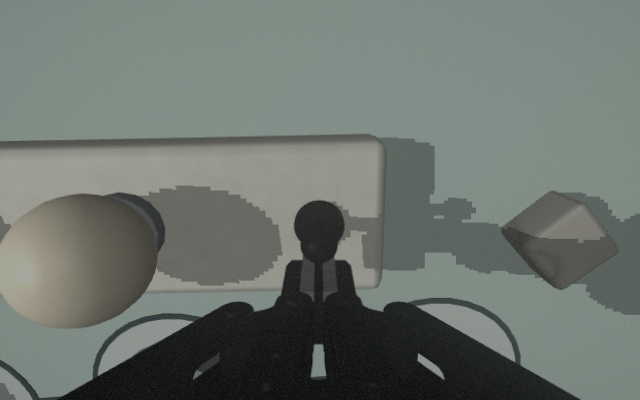

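Call:
play_rows:
  steps:
    - [[0.004,0,0,0,0,0],[0.003,0,0,0,0,0],[0,0,0,0,0,0]]

```text
t: 29.95
tcp_pos: [0.6083, -0.1722, 0.087]
tool_rot: [0.999, -0.048, -0.0, -0.0]
force: [-2.2, -0.5, 0.2]
finger_gap: -0.003
```

Run:
```python
from h import *
st()
p=manip.snapshot("wrist");cv2.imwrite("pics/w23.png",cv2.resize(p["img"][150:330,220:420,::-1],None,fx=3,fy=3))
for z in(.075,):print([ (d["point"],at(p,d["point"],z)) for d in manip.pinpoint("toggle_tip",p)])
for a in (.3,.45,.2):
  print(a,proj(p,[.6095+.04*np.sin(a)*.996,-.1725-.04*np.sin(a)*.092,.039+.04*np.cos(a)]))
```

```text
29.95 [ 0.6083 -0.1722  0.087 ] [-2.2 -0.5  0.2] [0.01 0.22 0.02] -0.003 q [-0.45  0.75  1.53  0.    0.85  1.21] yaw -95.5 z [-0.001  0.    -1.   ]
[([318.4, 243.5], array([ 0.62410993, -0.1748937 ,  0.075     ]))]
0.3 [315.85095275 252.48734218]
0.45 [315.82431166 237.5964601 ]
0.2 [315.87789477 262.24699677]
```

View pics/w23.png

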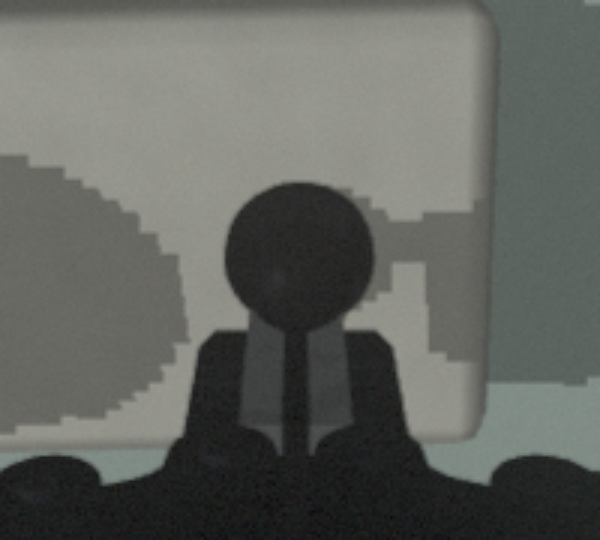

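Call:
play_rows:
  steps:
    - [[0.003,0,0,0,0,0],[0.001,0,0,0,0,0],[0,0,0,0,0,0]]

```text
t: 30.42
tcp_pos: [0.6113, -0.1724, 0.087]
tool_rot: [0.999, -0.048, -0.002, -0.0]
force: [-5.7, -0.2, -0.1]
finger_gap: 0.001
```

Run:
```python
from h import *
st()
```

```text
30.425 [ 0.6113 -0.1724  0.087 ] [-5.7 -0.2 -0.1] [ 0.07  0.81 -0.01] 0.001 q [-0.45  0.76  1.52 -0.    0.86  1.22] yaw -95.5 z [-0.003  0.001 -1.   ]
```

The force rises to 5.7 N at the end stop. Backing off, rising and checking everything.

Call:
play_rows:
  steps:
    - [[-0.015,0,0,0,0,0],[-0.02,0,0,0,0,0],[-0.01,0,-0.03,0,0,0],[0,0,-0.06,0,0,0],[0,0,-0.06,0,0,0],[0,0,-0.05,0,0,0],[0,0,0,0,0,0],[0,0,0,0,0,0]]

```text
t: 31.42
tcp_pos: [0.5682, -0.1685, 0.2874]
tool_rot: [0.999, -0.048, 0.001, 0.0]
force: [0.5, -0.6, 0.1]
finger_gap: -0.0
```

Run:
```python
from h import *
st()
p=manip.snapshot("wrist");cv2.imwrite("pics/w24.png",p["img"][:,:,::-1])
print([ (d["point"],at(p,d["point"],.075)) for d in manip.pinpoint("toggle_tip",p)])
for a in (.3,.45): print(a,proj(p,[.6095+.04*np.sin(a)*.996,-.1725-.04*np.sin(a)*.092,.039+.04*np.cos(a)]))
print(dishfit(p,0));print(boxfit(p))
t=manip.snapshot("scene")
cv2.imwrite("pics/s24.png",cv2.resize(t["img"][150:330,220:440,::-1],None,fx=3,fy=3,interpolation=cv2.INTER_CUBIC))
for l in ("birch_thimble","loupe","paperweight"):
  print(l,[(round(d["score"],2),np.round(at(t,d["point"],0)[:2],3)) for d in manip.pinpoint(l,t)])
```

```text
31.425 [ 0.5682 -0.1685  0.2874] [ 0.5 -0.6  0.1] [0.05 0.02 0.02] -0.0 q [-0.48  0.45  1.48  0.    1.21  1.19] yaw -95.5 z [ 0.002 -0.001 -1.   ]
[([319.8, 104.7], array([ 0.62966837, -0.17703425,  0.075     ]))]
0.3 [316.92387987 114.61868785]
0.45 [316.90851571 108.20384375]
[(0.89, array([ 356.7, -406.6]), 52.0, array([ 306.4, -456.9], dtype=float32), array([ 406.4, -359.9], dtype=float32)), (0.82, array([479.6, -62.6]), 48.8, array([ 431.4, -109.2], dtype=float32), array([527. , -15.6], dtype=float32)), (0.38, array([625.,  48.]), 23.2, array([605.4,  27.7], dtype=float32), array([644.1,  66. ], dtype=float32))]
((481.4786071777344, 103.2919692993164), (72.14918518066406, 66.44024658203125), 14.802449226379395)
birch_thimble [(0.66, array([0.38 , 0.033]))]
loupe [(0.55, array([ 0.371, -0.157])), (0.18, array([ 0.48 , -0.246]))]
paperweight [(0.76, array([ 0.586, -0.312]))]
```

View pics/w24.png

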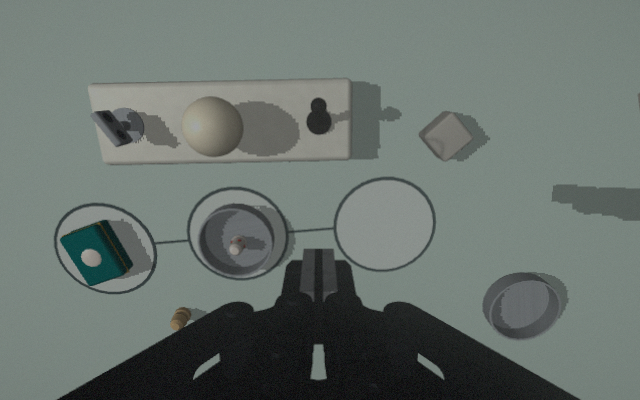

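View pics/s24.png

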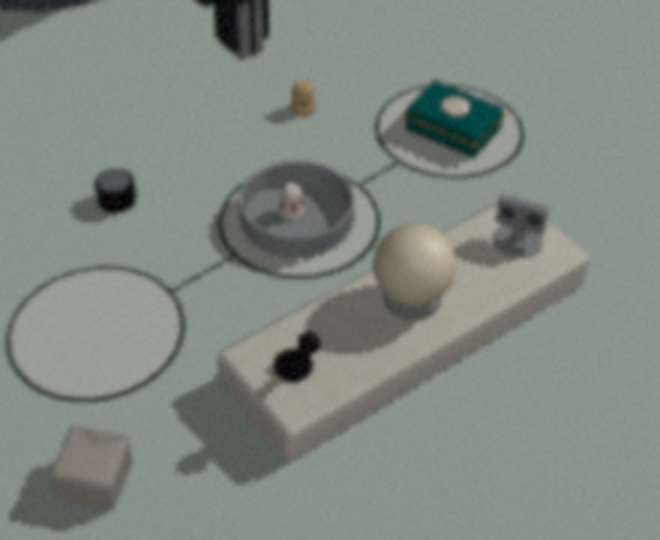

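Both pictures show the toggle leaning away, the box and dish inside their rings, the thimble upright and the bystanders in place. Handing in.

```bash
python3 -c "
from station import manip
print(manip.sign_off())"
```

```text
the job is handed in; nothing more can be done
None
```

I finished the whole job in about 31 s of the 72 s allowed and handed it in; sign-off reports no verdict.

- **Patch box:** I slid it, gripped, into the empty ring. Its centre measured about 2 mm from the ring's centre.
- **Dish:** I slid it by its wall into the middle ring. Its centre is about 2–3 mm from the ring's centre, and the thimble is still standing in it.
- **Key:** I wound it clockwise in three partial turns, about 134° in all. The torque then jumped to 1 N·m with no further turning, which I took as the stop. I had no direct reading of the joint.
- **Toggle:** I pushed it over until the force rose at its end. The last pictures show it leaning fully away, with its ball within a few pixels of where 0.45 rad puts it.

**Other checks:** The birch thimble, loupe and paperweight measured within about 10 mm of their first positions, which is about the scatter of the detection network. The gripper was clear of everything.

**One check disagreed:** The last oblique box fit came out 66 mm wide instead of 50, with its centre about 10 mm off the ring's centre. It had caught the side wall, so I relied on the earlier fit from above (72.7 × 50.1 mm) and on the pictures.

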